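Change the attachment on a hair dryer

TASK

The hair dryer standing nose up in its stand has the toothed pick attachment on; change it for the big flat nozzle. Lift the pick off, set it down (do not drop it) in the half-open wooden drawer and shut the drawer fully with the pick inside, and slide the big nozzle, collar down, over the dryer's barrel until it is fully home, keeping hold of it until it is down. Leave the small travel nozzle and everything else where they are.

Things in the scene. Friction and masses are not known exactly. Their poses are not given: they have to be found in the camera images.
- pick: Black plastic pick attachment, 93 mm tall, on the dryer at the start. Collar below (outer 58 mm, bore 50 mm, 34 mm deep), narrowing from 34 to 52 mm height into a flat lip 56 wide, 16 thick, up to 74 mm, then five 8 mm thick teeth up to 93. Origin: centre of the collar's lower rim; z up, x along the lip's width, y through its thickness. Grip the lip across its thickness. 40 to 85 g.
- nozzle: Big flat nozzle, black plastic, 90 mm tall, standing on its collar on the counter. Collar below (outer 58 mm, bore 50 mm, 34 mm deep), narrowing from 34 to 52 mm height into a flat lip 64 wide, 16 thick, up to 90 mm, slot mouth on top. Origin: centre of the collar's lower rim; z up, x along the lip's width, y through its thickness. Grip the lip across its thickness. 40 to 85 g.
- dryer_top (a point): Centre of the top of the dryer's upright grey barrel end, 177 mm above the counter. The barrel end is 47 mm across, 32 mm long, its top 6 mm tapering to 39 mm. Dryer and stand are fixed: white body 76 mm across, black foot 128 mm across, level handle along the dryer's +y at 85 mm height, reaching 145 mm from the axis.
- dryer_seat (a point): On the barrel axis, on the shoulder below the grey barrel end, 145 mm above the counter: a collar that is fully home has its lower rim here. Axes as the dryer: z up, y along the handle.
- caddy_drawer0 (a joint): How far the wooden drawer is pulled out, m: 0 shut, 0.149 fully out; starts half open. It slides freely and opens towards its -x. The drawer box is fixed on the counter, 220 mm deep, 260 mm wide, 145 mm high.
- caddy_drawer0_handle (a point): Middle of the drawer's steel bar handle (120 mm long along y), 107 mm above the counter, 35 mm out from the drawer front. Axes as the drawer: x points into the box (the shutting direction), y along the handle, z up.
- drawer_spot (a point): Drawer's inner floor (22 mm above the counter), midway across, 55 mm behind the inside of its front: a good place to stand the pick. Axes: x into the box, z up. The drawer's inside runs 55 mm forward, 120 mm back, 100 mm to each side of here; its front is 131 mm high, the box opening 133 mm (above the counter).
- small_nozzle: Bystander: small travel nozzle of the same shape, 60 mm tall, collar 40 mm across; it does not fit this dryer. Origin: centre of its lower rim.
- mug: Bystander: white ceramic mug, 80 mm across, 90 mm tall. Origin: centre of its underside.
- tin: Bystander: round aluminium tin, 75 mm across, 30 mm tall, on top of the drawer box. Origin: centre of its underside.
- comb: Bystander: black comb lying flat, 165 mm long along its x, 36 mm wide, 6 mm thick. Origin: near the middle of its underside.
- plug_case: Bystander: blue silicone ear plug case, 70 x 45 x 24 mm. Origin: centre of its underside.
- jar: Bystander: amber glass jar with metal cap, 60 mm across, 55 mm tall. Origin: centre of its underside.
Things that resemble listed ones, but are neither listed nor needed, are in the scene too. Leave any blue or red look-alike of the pick alone.

How it is judged:
On the way, in this order (a step that is already met when the one before it is completed fails the run):
1. the pick is lifted clear of the dryer's barrel (z of pick in the frame of dryer_seat above 0.036 m), for 0.1 s.
2. the pick has been set down in the drawer and let go (x of pick in the frame of drawer_spot between -0.06 and 0.125 m and y of pick in the frame of drawer_spot between -0.12 and 0.12 m and z of pick in the frame of drawer_spot between -0.01 and 0.06 m and contact force between the fingers and pick below 0.05 N and linear speed of pick below 0.05 m/s), for 0.2 s.
At the end, for the whole second after the job is handed in: Pick inside the drawer, at rest; drawer shut within 8 mm; big nozzle on the barrel mouth up, its rim within 4 mm of the shoulder and 5 mm of the axis, upright within 0.08 rad, released, at rest. Bystanders within 30 mm of their starts (x of pick in the frame of drawer_spot between -0.06 and 0.125 m and y of pick in the frame of drawer_spot between -0.12 and 0.12 m and z of pick in the frame of drawer_spot between -0.01 and 0.06 m and value of joint caddy_drawer0 below 0.008 m and z of nozzle in the frame of dryer_seat between -0.004 and 0.004 m and horizontal distance between nozzle and dryer_seat below 0.005 m and angle between nozzle's own z axis and vertical below 0.08 rad and contact force between the fingers and nozzle below 0.05 N and linear speed of each of nozzle, pick below 0.02 m/s); the robot touches nothing.
It fails at once if a bystander (small nozzle, mug, tin, comb, ear plug case, jar) is moved by more than 30 mm (distance of any of small_nozzle, mug, tin, comb, plug_case, jar from where it was at the start of the episode above 0.03 m).
It fails at once if the nozzle is let go over the barrel more than 15 mm short of home (horizontal distance between nozzle and dryer_seat below 0.03 m and z of nozzle in the frame of dryer_seat above 0.015 m and contact force between the fingers and nozzle below 0.05 N).
It fails at once if the pick is dropped (falls free more than 45 mm above the drawer floor) (contact force between the fingers and pick below 0.05 N and z of pick in the frame of drawer_spot above 0.045 m and linear speed of pick above 0.4 m/s and horizontal distance between pick and dryer_seat above 0.05 m).
It also fails if it takes over 72 s, if anything falls off the work surface, if the arm or the gripper's body presses on something with over 40 N, if the wrist force passes 120 N, or if a joint passes its speed limit or range.

ROBOT

A 6-joint arm with a two-finger parallel gripper is mounted at the origin on the work surface. World frame = base frame: x ahead of the robot, y to its left, z up, the work surface at z = 0. Lengths are in m, angles in rad, forces in N, time in s.
With the tool pointing down it reaches from about 0.275 to 0.825 m from the base axis. Payload 5.2 kg.
Tool frame: the origin (TCP) lies between the finger pads; the fingertips stand ahead of it and the grasp point (between the pads) lies 8 mm behind it (arm.tips_ahead is the y of the fingertips in the tool frame, in m); y points along the fingers, z is the direction in which the jaws open and shut, and the axes are right-handed (so a half turn about y gives the same grasp; the last joint's range is limited). The gripper opens to 93 mm and grips with 3 to 60 N. Pads are 15 mm wide; open, the fingers measure 128 mm over their backs; the gripper's body (75 mm by 188 mm) begins 65 mm behind the grasp point.
Start: joints at [0.91, 0.259, 1.535, -0, 1.348, -0.203], TCP at [0.243, 0.493, 0.23] pointing down, gripper open.
Joint ranges: [-3.14, 3.14], [-0.91, 2.08], [0.19, 2.58], [-1.22, 4.36], [0.22, 2.71], [-3.12, 3.12]. Speed limits (rad/s): [2.57, 2.57, 3.14, 3.14, 3.14, 3.14].

INTERFACE

Orientations are given as a unit quaternion [x, y, z, w].
In Python, from bench import sensors, snapshot, calibration, arm, finder gives the robot as it stands.
- The arm moves only by the shell command python3 -m creep 'ROWS' [FORCE]. ROWS is JSON, a list of rows, each an object with "twist": the turn, a rotation vector about the tool's x, y, z in degrees, a list of three; "dp": the shift along the tool's x, y, z in cm, a list of three; "grip": the opening, from 0 (shut) to 1 (fully open). In form: [{"twist": [rx, ry, rz], "dp": [dx, dy, dz], "grip": grip}, ...]. A call has 1 to 12 rows; each row is the pose to reach, as a shift and turn from the pose measured when the call began, along the tool's axes at that moment; what a row does not reach only later rows make up. A row lasts 1/12 s, in which the tool goes at most 41.7 mm and 7.16 degrees, less where a joint would pass 70% of its speed; a pose out of reach is approached as far as the arm can. A call with a gripper value outside its range is refused whole. The fingers move at their own pace and stop on an object; FORCE is the grip in N (left out, the last holds). Time passes only in rows, so rows that repeat a pose let the fingers close. It gives the time, the measured TCP pose, the force and the opening at its end, in the units of the state.
- sensors.observe(): the state, without advancing time (a new reading comes with each control period).
- snapshot(name): name is "scene" or "top" or "wrist"; returns the picture (400x640x3 uint8, red, green, blue); there is no depth.
- calibration(name): a dict with "fx", "fy", "cx", "cy" (pixels), "k1" (the pictures are not rectified: a ray, as slopes to the right and down, at radius r is drawn at 1 + k1 r^2 times it, then the intrinsics apply), "R" (3x3) and "t" (3): a world point X has camera coordinates R X + t; the wrist camera has in their place "T_tool_cam" (4x4, takes a point from camera to tool coordinates, whose origin is the TCP and whose axes are the tool frame's). Camera axes: x right, y down, z forward; pixel columns grow to the right and rows downward; lengths in m; the calibration is good to about 2 mm. A picture is of the moment at which its call begins: read the wrist's pose just before it. calibration takes no time and is no camera call.
- arm.job_done(): hands the job in, once; it reports no verdict.
Trained networks look in the newest picture that a camera, given by its name, has taken for a name from the list of things; names that differ only in an ending like _2 or _b are one class to them, and where a whole thing is asked for, a point or a joint stands for the part that bears it (a point fixed in the world has none). Each returns a list of dicts, best first, with "conf" (0 to 1); they miss things now and then, are a little off and sometimes report something else, mostly with a low value. They report only what shows in the picture. A call takes as long as a camera call. They do not tell look-alikes from the thing itself.
- finder.search_frame(camera, label): "box" ([centre column, centre row, width, height] in pixels, round what is visible of it).
The state is a dict: "time_s": time; "joint_positions": joint angles; "qd": joint speeds; "tau": joint torques, N m; "eef_pos": TCP position; "tcp_rot": TCP orientation; "force": force on the tool from outside, world axes, zero at the start; "wrist_torque": the same for the moment, N m; "gripper_width": finger opening in m.
Only numpy, scipy, OpenCV 4.12 (cv2) and the standard library are available. Lean on these libraries where they do the work, as an engineer would, in place of code of your own. Each camera call takes 0.05 s, during which the arm holds its last target. There are 200 camera calls.

## Working session

There is one attempt and no reset: what is moved stays moved. The work goes in short steps, Python scripts to look and compute and a shell command to move; the robot and the scene stay as the last step left them, time stands still between calls to the robot, and variables do not carry over. Pictures are saved under pics/ and viewed, about 8 in all and at most 12, crops included, and the job is handed in when it is done.

```bash
mkdir -p pics; ls
python3 - <<'E'
from bench import sensors, snapshot, calibration, arm, finder
import cv2, numpy as np
s=sensors.observe(); print({k:np.round(v,3).tolist() for k,v in s.items()}, arm.tips_ahead)
for c in ("scene","top"):
    im=snapshot(c); cv2.imwrite(f"pics/{c}0.png",im[:,:,::-1])
    k=calibration(c); print(c,{a:np.round(b,4).tolist() for a,b in k.items()})
    for l in ("pick","nozzle","dryer_top","caddy_drawer0_handle","small_nozzle","mug","tin","comb","plug_case","jar"):
        try: print(l,[(np.round(d["box"]).tolist(),round(d["conf"],2)) for d in finder.search_frame(c,l)][:4])
        except Exception as e: print(l,e)
print(calibration("wrist"))
E
```

```text
pics
{'time_s': 0.0, 'joint_positions': [0.91, 0.259, 1.536, -0.0, 1.348, -0.203], 'qd': [0.001, -0.003, -0.001, -0.001, -0.001, 0.0], 'tau': [-0.001, -43.728, -28.401, 0.072, 0.041, -0.0], 'eef_pos': [0.243, 0.493, 0.229], 'tcp_rot': [0.689, -0.161, 0.16, -0.688], 'force': [0.264, -0.765, 0.259], 'wrist_torque': [0.029, 0.019, 0.008], 'gripper_width': 0.093} 0.011
scene {'fx': 476.0946, 'fy': 476.0946, 'cx': 318.092, 'cy': 202.0841, 'k1': 0.0399, 'R': [[-0.6624, 0.7491, 0.0104], [0.5659, 0.5094, -0.6483], [-0.491, -0.4235, -0.7613]], 't': [0.3319, -0.237, 1.671]}
pick [([435.0, 235.0, 28.0, 42.0], 0.85), ([474.0, 250.0, 28.0, 34.0], 0.8), ([408.0, 313.0, 27.0, 35.0], 0.61)]
nozzle [([218.0, 153.0, 18.0, 33.0], 0.95)]
dryer_top [([440.0, 276.0, 80.0, 75.0], 0.76)]
caddy_drawer0_handle [([297.0, 229.0, 91.0, 90.0], 0.65)]
small_nozzle [([275.0, 157.0, 15.0, 18.0], 0.78)]
mug [([202.0, 198.0, 32.0, 41.0], 0.68)]
tin [([264.0, 238.0, 25.0, 29.0], 0.81)]
comb [([322.0, 184.0, 34.0, 33.0], 0.91)]
plug_case [([382.0, 225.0, 27.0, 22.0], 0.74)]
jar [([360.0, 316.0, 22.0, 30.0], 0.97)]
top {
[... 586 characters left out ...]
], 0.84), ([322.0, 185.0, 77.0, 55.0], 0.47)]
comb [([353.0, 248.0, 43.0, 19.0], 0.72)]
plug_case [([283.0, 244.0, 15.0, 19.0], 0.73), ([213.0, 229.0, 64.0, 35.0], 0.27)]
jar [([244.0, 165.0, 19.0, 17.0], 0.56)]
{'fx': 342.54183183209955, 'fy': 342.54183183209955, 'cx': 316.14647452068874, 'cy': 203.30387896873376, 'k1': 0.006845995521917177, 'T_tool_cam': array([[ 1.37228136e-04,  9.56015164e-01,  2.93317212e-01,
        -8.18541424e-02],
       [-8.04519811e-04, -2.93317015e-01,  9.56014896e-01,
        -1.55235796e-01],
       [ 9.99999667e-01, -3.67171651e-04,  7.28881792e-04,
         2.76361554e-04],
       [ 0.00000000e+00,  0.00000000e+00,  0.00000000e+00,
         1.00000000e+00]])}
```

```bash
python3 - <<'E'
import cv2, numpy as np
a=cv2.imread("pics/scene0.png")[110:360,170:530]; b=cv2.imread("pics/top0.png")[100:310,150:500]
cv2.imwrite("pics/s0c.png",cv2.resize(a,None,fx=2.2,fy=2.2,interpolation=2)); cv2.imwrite("pics/t0c.png",cv2.resize(b,None,fx=2.2,fy=2.2,interpolation=2))
E
cat > h.py <<'E'
import cv2, numpy as np
from scipy.spatial.transform import Rotation as Ro
from bench import sensors, snapshot, calibration, arm, finder
def cam(name,s=None):
    k=calibration(name)
    if name=="wrist":
        T=np.array(k["T_tool_cam"]); Rt=Ro.from_quat(s["tcp_rot"]).as_matrix()
        Rwc=Rt@T[:3,:3]; C=Rt@T[:3,3]+s["eef_pos"]
    else:
        Rwc=np.array(k["R"]).T; C=-Rwc@np.array(k["t"])
    return k,Rwc,C
def ray(name,uv,s=None):
    k,R,C=cam(name,s); d=np.array([(uv[0]-k["cx"])/k["fx"],(uv[1]-k["cy"])/k["fy"]]); u=d.copy()
    for _ in range(8): u=d/(1+k["k1"]*(u@u))
    return C,R@np.array([*u,1])
def atz(name,uv,z,s=None):
    C,d=ray(name,uv,s); return C+d*(z-C[2])/d[2]
def proj(name,X,s=None):
    k,R,C=cam(name,s); c=R.T@(np.asarray(X)-C); u=c[:2]/c[2]; u=u*(1+k["k1"]*(u@u))
    return u*k["fx"]+[k["cx"],k["cy"]]
def tri(rs):
    A=0;b=0
    for C,d in rs:
        d=d/np.linalg.norm(d); P=np.eye(3)-np.outer(d,d); A=A+P; b=b+P@C
    return np.linalg.solve(A,b)
def to_tool(dw,s):  # world shift(m) -> tool cm
    return np.round(Ro.from_quat(s["tcp_rot"]).inv().apply(dw)*100,2)
E
python3 - <<'E'
from h import *
r=lambda a,b:np.round(tri([ray("scene",a),ray("top",b)]),3)
print("pickmid",r((435,235),(218,228)),"A",r((474,250),(221,188)),r((474,250),(213,267)),"B",r((408,313),(213,267)),r((408,313),(221,188)))
print("nozzle",r((218,153),(441,204)),"mug",r((202,198),(413,162)),"tin",r((264,238),(323,146)),"handle",r((297,229),(322,185)),"jar",r((360,316),(244,165)),"comb",r((322,184),(353,248)),"plug",r((382,225),(283,244)))
print("small",atz("scene",(275,157),.03))
print(Ro.from_quat(sensors.observe()["tcp_rot"]).as_matrix().round(3))
E
```

```text
pickmid [0.458 0.344 0.181] A [0.547 0.386 0.271] [0.318 0.406 0.026] B [ 0.368  0.398 -0.248] [0.598 0.381 0.028]
nozzle [ 0.547 -0.391  0.048] mug [ 0.696 -0.297  0.028] tin [0.728 0.017 0.145] handle [0.61  0.019 0.067] jar [0.682 0.299 0.027] comb [ 0.39  -0.087 -0.004] plug [0.403 0.159 0.008]
small [ 0.42410918 -0.25537213  0.03      ]
[[ 0.897 -0.     0.442]
 [-0.442 -0.     0.897]
 [ 0.    -1.    -0.   ]]
```

View pics/s0c.png

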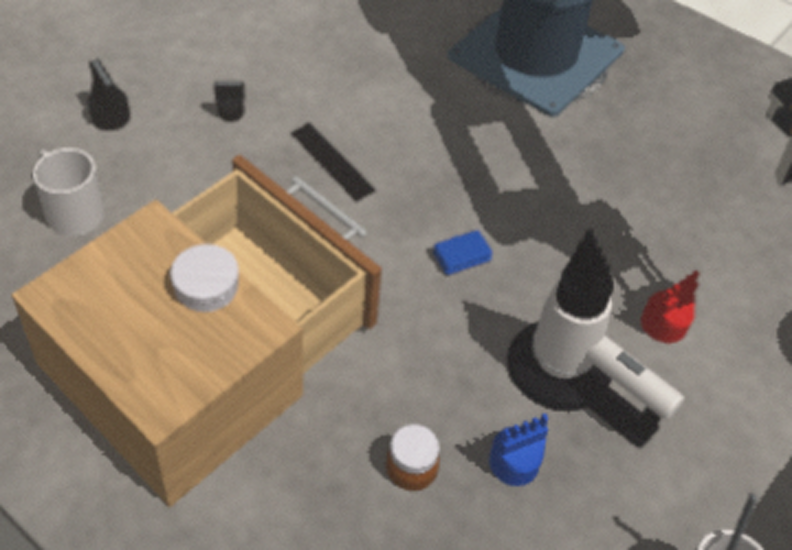

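View pics/t0c.png

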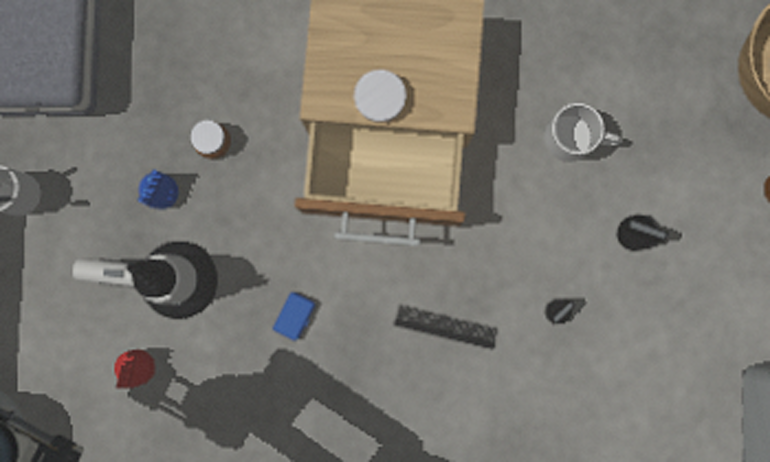

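The scene view shows the black pick on the dryer at full-image (436,235), the red and blue look-alikes beside it, the big nozzle at (218,153), and the drawer open towards the robot. I'll move above the pick for a close look.

```bash
python3 -m creep '[{"twist":[0,0,0],"dp":[5,-6,-1],"grip":0.6},{"twist":[0,0,0],"dp":[26,-13,-4],"grip":0.6},{"twist":[0,0,0],"dp":[26,-13,-4],"grip":0.6},{"twist":[0,0,0],"dp":[26,-13,-4],"grip":0.6},{"twist":[0,0,0],"dp":[26,-13,-4],"grip":0.6},{"twist":[0,0,0],"dp":[26,-13,-4],"grip":0.6},{"twist":[0,0,0],"dp":[26,-13,-4],"grip":0.6},{"twist":[0,0,0],"dp":[26,-13,-4],"grip":0.6},{"twist":[0,0,0],"dp":[26,-13,-4],"grip":0.6},{"twist":[0,0,0],"dp":[26,-13,-4],"grip":0.6},{"twist":[0,0,0],"dp":[26,-13,-4],"grip":0.6}]'
python3 - <<'E'
from h import *
s=sensors.observe(); im=snapshot("wrist"); cv2.imwrite("pics/w1.png",im[:,:,::-1])
print(s["time_s"],s["eef_pos"],s["gripper_width"])
for l in ("pick","dryer_top"):
    for d in finder.search_frame("wrist",l)[:3]: print(l,np.round(d["box"]),d["conf"],atz("wrist",d["box"][:2],.22,s))
print(proj("wrist",[.458,.344,.238],s))
E
```

```text
time_s: 2.02
eef_pos: [0.4572, 0.3433, 0.3589]
tcp_rot: [0.689, -0.161, 0.159, -0.689]
force: [0.3, -0.2, 0.0]
gripper_width: 0.0557
2.0167 [0.45719235 0.34328906 0.35885465] 0.05569286403989769
pick [381. 231.  41.  36.] 0.82 [0.51458751 0.38207729 0.22      ]
pick [318.  35.  45.  59.] 0.63 [0.34231708 0.40201985 0.22      ]
pick [324. 184.  65.  59.] 0.6 [0.45201796 0.35406276 0.22      ]
dryer_top [357. 148. 159.  74.] 0.69 [0.43606906 0.3932271  0.22      ]
[316.89221939 200.74858282]
```

View pics/w1.png

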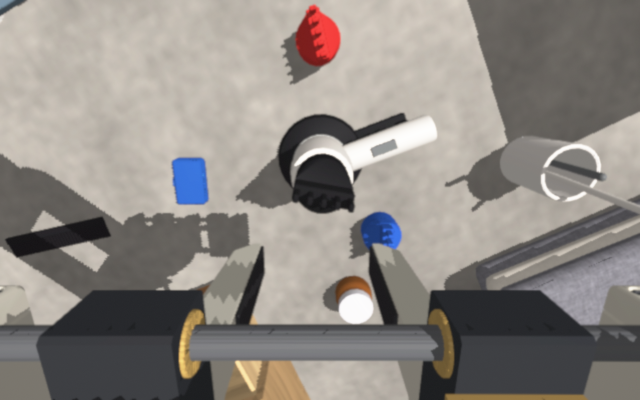

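Run:
```python
import cv2
a=cv2.imread("pics/w1.png")[125:225,255:395]; cv2.imwrite("pics/w1c.png",cv2.resize(cv2.convertScaleAbs(a,alpha=2.2,beta=10),None,fx=5.5,fy=5.5,interpolation=2))
```

```text
(no output)
```

View pics/w1c.png

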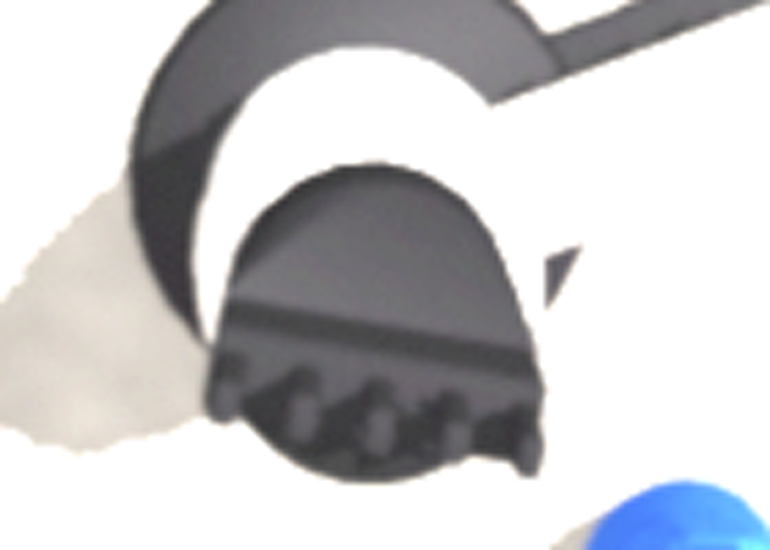

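Run:
```python
from h import *
s=sensors.observe()
f=lambda x,y:(255+x/5.5,125+y/5.5)
a=atz("wrist",f(222,405),.237,s);b=atz("wrist",f(527,462),.237,s)
print("tips",a,b,(a+b)/2,np.degrees(np.arctan2(*(b-a)[1::-1])),np.linalg.norm(b-a))
a=atz("wrist",f(228,325),.219,s);b=atz("wrist",f(537,383),.219,s)
print("lip top near edge",a,b,(a+b)/2,np.degrees(np.arctan2(*(b-a)[1::-1])),np.linalg.norm(b-a))
# body circle top edge shoulder z .145 : left (195,240) right approx?, collar back (375,162) at z .18
print("collar back top z.179",atz("wrist",f(375,164),.179,s)); print("body back z.145",atz("wrist",f(365,47),.145,s),"body left",atz("wrist",f(195,250),.13,s))
print("foot",atz("wrist",f(128,130),.01,s))
a=np.array([proj("wrist",[.458+.064*np.cos(t),.344+.064*np.sin(t),.01],s) for t in np.arange(0,6.3,.5)]); print(a.round().tolist())
```

```text
tips [0.44873814 0.3285603  0.237     ] [0.47770136 0.36676571 0.237     ] [0.46321975 0.34766301 0.237     ] 52.83452076706602 0.047942898092831025
lip top near edge [0.44141064 0.3322305  0.219     ] [0.47218961 0.37296828 0.219     ] [0.45680013 0.35259939 0.219     ] 52.92754015476068 0.0510579291903706
collar back top z.179 [0.43443502 0.36279355 0.179     ]
body back z.145 [0.41832496 0.36917074 0.145     ] body left [0.44147831 0.31902882 0.13      ]
foot [0.42267105 0.29896039 0.01      ]
[[335.0, 194.0], [351.0, 181.0], [359.0, 162.0], [357.0, 140.0], [345.0, 122.0], [325.0, 113.0], [303.0, 114.0], [284.0, 126.0], [274.0, 146.0], [275.0, 167.0], [285.0, 185.0], [303.0, 196.0], [324.0, 198.0]]
```

```bash
python3 -m creep '[{"twist":[0,-79.1,0],"dp":[0.3,2,0.7],"grip":0.6},{"twist":[0,-79.1,0],"dp":[0.3,2,0.7],"grip":0.6},{"twist":[0,-79.1,0],"dp":[0.3,2,0.7],"grip":0.6},{"twist":[0,-79.1,0],"dp":[0.3,2,0.7],"grip":0.6},{"twist":[0,-79.1,0],"dp":[0.3,2,0.7],"grip":0.6},{"twist":[0,-79.1,0],"dp":[0.3,2,0.7],"grip":0.6},{"twist":[0,-79.1,0],"dp":[0.3,2,0.7],"grip":0.6},{"twist":[0,-79.1,0],"dp":[0.3,6,0.7],"grip":0.6},{"twist":[0,-79.1,0],"dp":[0.3,6,0.7],"grip":0.6},{"twist":[0,-79.1,0],"dp":[0.3,6,0.7],"grip":0.6},{"twist":[0,-79.1,0],"dp":[0.3,6,0.7],"grip":0.6},{"twist":[0,-79.1,0],"dp":[0.3,6,0.7],"grip":0.6}]'
python3 - <<'E'
from h import *
s=sensors.observe(); im=snapshot("wrist"); cv2.imwrite("pics/w2.png",im[:,:,::-1])
R=Ro.from_quat(s["tcp_rot"]).as_matrix();print(s["time_s"],s["eef_pos"],R.round(3).tolist())
a=cv2.resize(cv2.convertScaleAbs(im[80:330,190:450,::-1],alpha=1.8),None,fx=2.4,fy=2.4,interpolation=2); cv2.imwrite("pics/w2c.png",a)
E
```

```text
time_s: 3.17
eef_pos: [0.4617, 0.3492, 0.2987]
tcp_rot: [-0.632, -0.317, 0.318, 0.632]
force: [0.7, 0.5, -0.2]
gripper_width: 0.0557
3.1667 [0.46172256 0.34922381 0.29874227] [[0.597, -0.002, -0.802], [0.802, -0.001, 0.597], [-0.002, -1.0, 0.001]]
```

View pics/w2c.png

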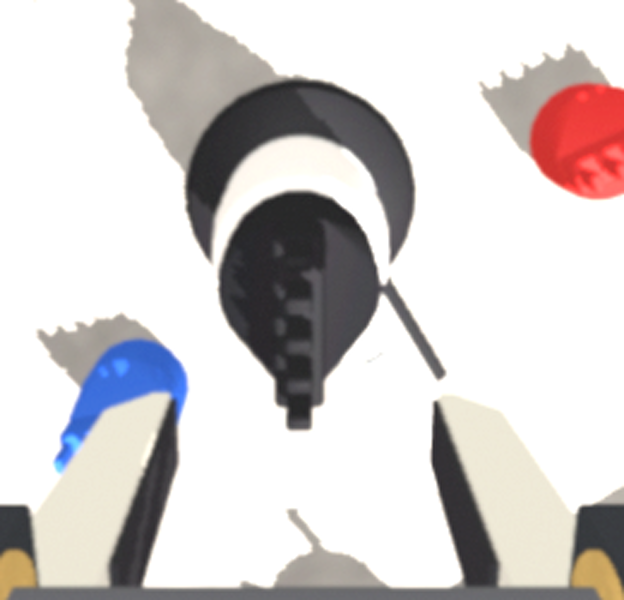

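```bash
python3 -m creep '[{"twist":[0,0,0],"dp":[0,4,0],"grip":0.6},{"twist":[0,0,0],"dp":[0,7,0],"grip":0.6},{"twist":[0,0,0],"dp":[0,8.9,0],"grip":0.6},{"twist":[0,0,0],"dp":[0,8.9,0],"grip":0.6},{"twist":[0,0,0],"dp":[0,8.9,0],"grip":0},{"twist":[0,0,0],"dp":[0,8.9,0],"grip":0},{"twist":[0,0,0],"dp":[0,8.9,0],"grip":0},{"twist":[0,0,0],"dp":[0,8.9,0],"grip":0},{"twist":[0,0,0],"dp":[0,8.9,0],"grip":0},{"twist":[0,0,0],"dp":[0,8.9,0],"grip":0}]' 25
python3 -m creep '[{"twist":[0,0,0],"dp":[0,0,0],"grip":0},{"twist":[0,0,0],"dp":[0,0,0],"grip":0},{"twist":[0,0,0],"dp":[0,0,0],"grip":0},{"twist":[0,0,0],"dp":[0,0,0],"grip":0}]' 25
```

```text
time_s: 4.05
eef_pos: [0.4621, 0.3493, 0.2109]
tcp_rot: [-0.633, -0.315, 0.316, 0.633]
force: [-0.1, -0.0, 0.3]
gripper_width: 0.0207
time_s: 4.38
eef_pos: [0.4621, 0.3493, 0.2108]
tcp_rot: [-0.633, -0.315, 0.316, 0.633]
force: [0.7, 1.0, -0.5]
gripper_width: 0.0156
```

```bash
python3 -m creep '[{"twist":[0,0,0],"dp":[0,-1,0],"grip":0},{"twist":[0,0,0],"dp":[0,-2,0],"grip":0},{"twist":[0,0,0],"dp":[0,-3,0],"grip":0},{"twist":[0,0,0],"dp":[0,-4,0],"grip":0},{"twist":[0,0,0],"dp":[0,-6,0],"grip":0},{"twist":[0,0,0],"dp":[0,-9,0],"grip":0},{"twist":[0,0,0],"dp":[0,-11,0],"grip":0},{"twist":[0,0,0],"dp":[0,-11,0],"grip":0},{"twist":[0,0,0],"dp":[0,-11,0],"grip":0}]'
python3 - <<'E'
from h import *
f=lambda x,y:(150+x/2.2,100+y/2.2)
P=lambda n,p,z:(lambda r:(print(n,r.round(4)),r)[1])(atz("top",f(*p),z))
a=P("front outer L",(297,210),.131);b=P("front outer R",(463,222),.131)
print(np.degrees(np.arctan2(*(a-b)[:2])))
a=P("front inner L",(310,199),.131);b=P("front inner R",(463,211),.131)
c=P("box L",(302,121),.145);d=P("box R",(474,131),.145); print(np.degrees(np.arctan2(*(c-d)[:2])))
e=P("hL",(337,236),.107);g=P("hR",(418,243),.107); print((e+g)/2,np.degrees(np.arctan2(*(e-g)[:2])),np.linalg.norm(e-g))
print("tin",P("tin",(380,95),.175))
im=snapshot("top"); cv2.imwrite("pics/t1.png",im[:,:,::-1]); s=sensors.observe(); print(s["eef_pos"],s["gripper_width"],s["force"],s["joint_positions"])
E
```

```text
time_s: 5.13
eef_pos: [0.4627, 0.3496, 0.3229]
tcp_rot: [-0.633, -0.317, 0.314, 0.633]
force: [0.0, -0.7, -0.5]
gripper_width: 0.0154
front outer L [0.5663 0.14   0.131 ]
front outer R [ 0.5507 -0.1071  0.131 ]
3.5933811797454003
front inner L [0.5829 0.1209 0.131 ]
front inner R [ 0.5671 -0.107   0.131 ]
box L [0.698  0.1336 0.145 ]
box R [ 0.6851 -0.1219  0.145 ]
2.8920626113991923
hL [0.5295 0.0813 0.107 ]
hR [ 0.5201 -0.041   0.107 ]
[0.52478779 0.02011079 0.107     ] 4.368059700384127 0.12264770900182036
tin [0.7319 0.0174 0.175 ]
tin [0.73188221 0.0174051  0.175     ]
[0.462027   0.3492623  0.32118837] 0.015781458266420634 [-0.575025   -0.95658541 -0.69916838] [ 4.54538207e-01  2.69472187e-01  1.30031240e+00  4.15275483e-04
  1.57116965e+00 -2.04121365e+00]
```

```bash
python3 -m creep '[{"twist":[0,57,0],"dp":[-2,0,-3.5],"grip":0},{"twist":[0,57,0],"dp":[-17.2,0,-33.5],"grip":0},{"twist":[0,57,0],"dp":[-17.2,0,-33.5],"grip":0},{"twist":[0,57,0],"dp":[-17.2,0,-33.5],"grip":0},{"twist":[0,57,0],"dp":[-17.2,0,-33.5],"grip":0},{"twist":[0,57,0],"dp":[-17.2,0,-33.5],"grip":0},{"twist":[0,57,0],"dp":[-17.2,0,-33.5],"grip":0},{"twist":[0,57,0],"dp":[-17.2,0,-33.5],"grip":0},{"twist":[0,57,0],"dp":[-17.2,0,-33.5],"grip":0},{"twist":[0,57,0],"dp":[-17.2,0,-33.5],"grip":0},{"twist":[0,57,0],"dp":[-17.2,0,-33.5],"grip":0},{"twist":[0,57,0],"dp":[-17.2,0,-33.5],"grip":0}]'
python3 - <<'E'
from h import *
s=sensors.observe(); im=snapshot("wrist"); cv2.imwrite("pics/w3.png",im[:,:,::-1])
R=Ro.from_quat(s["tcp_rot"]).as_matrix();print(s["eef_pos"],R.round(3).tolist(),s["gripper_width"])
E
```

```text
time_s: 6.18
eef_pos: [0.6253, 0.0105, 0.3194]
tcp_rot: [-0.706, 0.026, -0.024, 0.707]
force: [-0.0, 1.3, 0.5]
gripper_width: 0.0159
[0.62531703 0.01048692 0.31938358] [[0.998, -0.003, 0.07], [-0.07, 0.002, 0.998], [-0.003, -1.0, 0.002]] 0.01593059722568459
```

View pics/w3.png

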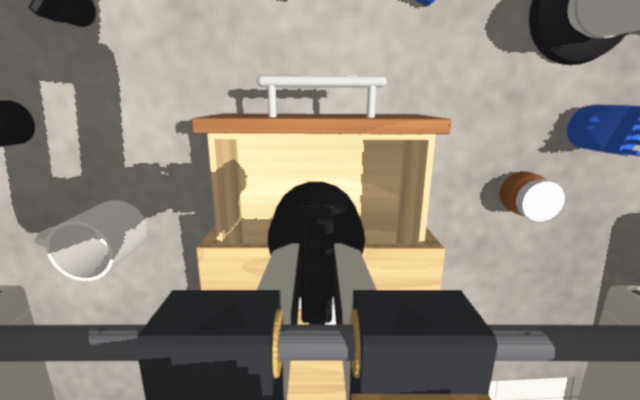

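Run:
```python
from h import *
s=sensors.observe()
for n,p,z in (("front outer",(320,115),.131),("inner",(320,134),.131),("box",(420,248),.145),("sideL",(212,180),.12),("sideR",(432,180),.12),("handle",(322,81),.107)): print(n,atz("wrist",p,z,s).round(4))
```

```text
front outer [0.5594 0.0205 0.131 ]
inner [0.5775 0.0193 0.131 ]
box [0.7012 0.1162 0.145 ]
sideL [ 0.6186 -0.0982  0.12  ]
sideR [0.635  0.1349 0.12  ]
handle [0.5273 0.0249 0.107 ]
```

```bash
python3 -m creep '[{"twist":[0,0,0],"dp":[0,3,0],"grip":0},{"twist":[0,0,0],"dp":[0,6,0],"grip":0},{"twist":[0,0,0],"dp":[0,9,0],"grip":0},{"twist":[0,0,0],"dp":[0,12,0],"grip":0},{"twist":[0,0,0],"dp":[0,15,0],"grip":0},{"twist":[0,0,0],"dp":[0,17.5,0],"grip":0},{"twist":[0,0,0],"dp":[0,19.5,0],"grip":0},{"twist":[0,0,0],"dp":[0,21,0],"grip":0},{"twist":[0,0,0],"dp":[0,22,0],"grip":0},{"twist":[0,0,0],"dp":[0,22.5,0],"grip":0},{"twist":[0,0,0],"dp":[0,22.7,0],"grip":0},{"twist":[0,0,0],"dp":[0,22.7,0],"grip":0}]'
python3 -m creep '[{"twist":[0,0,0],"dp":[0,0.1,0],"grip":0},{"twist":[0,0,0],"dp":[0,0.2,0],"grip":0},{"twist":[0,0,0],"dp":[0,0.2,0],"grip":0}]'
python3 -m creep '[{"twist":[0,0,0],"dp":[0,0.1,0],"grip":0},{"twist":[0,0,0],"dp":[0,0.2,0],"grip":0},{"twist":[0,0,0],"dp":[0,0.2,0],"grip":0}]'
```

```text
time_s: 7.23
eef_pos: [0.6249, 0.0124, 0.0935]
tcp_rot: [-0.706, 0.025, -0.024, 0.707]
force: [-0.2, -0.5, -0.2]
gripper_width: 0.0158
time_s: 7.48
eef_pos: [0.6254, 0.0124, 0.0923]
tcp_rot: [-0.706, 0.024, -0.024, 0.707]
force: [-0.3, 0.4, 0.6]
gripper_width: 0.0155
time_s: 7.73
eef_pos: [0.6254, 0.0123, 0.0903]
tcp_rot: [-0.706, 0.024, -0.024, 0.707]
force: [0.3, -0.0, -0.2]
gripper_width: 0.0158
```

```bash
python3 -m creep '[{"twist":[0,0,0],"dp":[0,0.1,0],"grip":0},{"twist":[0,0,0],"dp":[0,0.2,0],"grip":0},{"twist":[0,0,0],"dp":[0,0.3,0],"grip":0},{"twist":[0,0,0],"dp":[0,0.3,0],"grip":0}]'
python3 -m creep '[{"twist":[0,0,0],"dp":[0,0.1,0],"grip":0},{"twist":[0,0,0],"dp":[0,0.1,0],"grip":0}]'
```

```text
time_s: 8.07
eef_pos: [0.6257, 0.0122, 0.0877]
tcp_rot: [-0.706, 0.024, -0.025, 0.707]
force: [0.3, -0.7, 1.4]
gripper_width: 0.0157
time_s: 8.23
eef_pos: [0.6264, 0.012, 0.0877]
tcp_rot: [-0.706, 0.023, -0.025, 0.707]
force: [-0.0, -0.5, 5.8]
gripper_width: 0.0161
```

```bash
python3 -m creep '[{"twist":[0,0,0],"dp":[0,-0.05,0],"grip":0.25},{"twist":[0,0,0],"dp":[0,-0.05,0],"grip":0.5},{"twist":[0,0,0],"dp":[0,-0.05,0],"grip":0.5},{"twist":[0,0,0],"dp":[0,-0.05,0],"grip":0.5},{"twist":[0,0,0],"dp":[0,-0.05,0],"grip":0.5},{"twist":[0,0,0],"dp":[0,-0.05,0],"grip":0.5},{"twist":[0,0,0],"dp":[0,-0.05,0],"grip":0.5},{"twist":[0,0,0],"dp":[0,-2,0],"grip":0.5},{"twist":[0,0,0],"dp":[0,-6,0],"grip":0.5},{"twist":[0,0,0],"dp":[0,-10,0],"grip":0.5},{"twist":[0,0,0],"dp":[0,-14,0],"grip":0.5}]'
python3 -m creep '[{"twist":[0,0,0],"dp":[0,-2,0],"grip":0.5},{"twist":[0,0,0],"dp":[0,-2,0],"grip":0.5}]'
python3 - <<'E'
from h import *
s=sensors.observe(); im=snapshot("wrist"); cv2.imwrite("pics/w4.png",im[:,:,::-1]); print(s["eef_pos"],s["joint_positions"])
for d in finder.search_frame("wrist","pick")[:3]: print(np.round(d["box"]),d["conf"])
E
```

```text
time_s: 9.15
eef_pos: [0.6254, 0.012, 0.2287]
tcp_rot: [-0.706, 0.024, -0.025, 0.707]
force: [0.9, -0.7, -0.3]
gripper_width: 0.0465
time_s: 9.32
eef_pos: [0.6282, 0.0116, 0.2557]
tcp_rot: [0.707, -0.02, 0.029, -0.707]
force: [0.4, -0.1, 0.6]
gripper_width: 0.0465
[0.62816344 0.01161781 0.25567792] [-1.59664192e-01  3.77923130e-01  1.30357430e+00  1.52812653e-03
  1.44746243e+00 -1.66233000e+00]
[622. 129.  35.  56.] 0.58
[565. 207.  79.  58.] 0.34
```

View pics/w4.png

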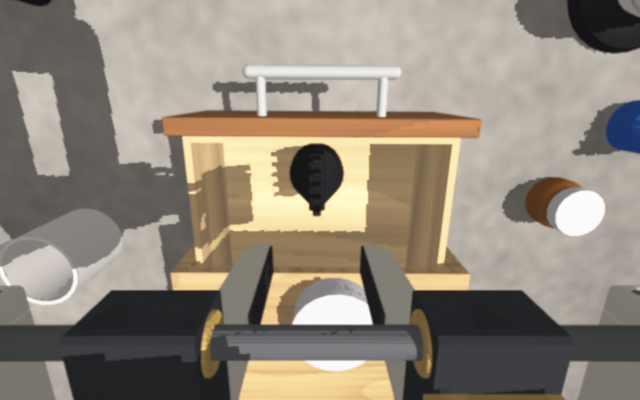

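```bash
python3 -m creep '[{"twist":[0,0,0],"dp":[-14.8,0,0.2],"grip":0},{"twist":[0,0,0],"dp":[-14.8,0,0.2],"grip":0},{"twist":[0,0,0],"dp":[-14.8,0,0.2],"grip":0},{"twist":[0,0,0],"dp":[-14.8,0,0.2],"grip":0},{"twist":[0,0,0],"dp":[-14.8,0,0.2],"grip":0},{"twist":[0,0,0],"dp":[-14.8,15,0.2],"grip":0},{"twist":[0,0,0],"dp":[-14.8,15,0.2],"grip":0},{"twist":[0,0,0],"dp":[-14.8,15,0.2],"grip":0},{"twist":[0,0,0],"dp":[-14.8,15,0.2],"grip":0},{"twist":[0,0,0],"dp":[-14.8,15,0.2],"grip":0},{"twist":[0,0,0],"dp":[-14.8,15,0.2],"grip":0}]'
```

```text
time_s: 10.33
eef_pos: [0.4774, 0.0244, 0.0972]
tcp_rot: [-0.706, 0.025, -0.024, 0.707]
force: [1.0, 0.1, 0.3]
gripper_width: 0.0007
```

```bash
python3 -m creep '[{"twist":[0,0,0],"dp":[1.5,-0.8,0],"grip":0},{"twist":[0,0,0],"dp":[2.5,-0.8,0],"grip":0},{"twist":[0,0,0],"dp":[3.2,-0.8,0],"grip":0},{"twist":[0,0,0],"dp":[3.6,-0.8,0],"grip":0},{"twist":[0,0,0],"dp":[4.1,-0.8,0],"grip":0},{"twist":[0,0,0],"dp":[4.7,-0.8,0],"grip":0},{"twist":[0,0,0],"dp":[5.4,-0.8,0],"grip":0},{"twist":[0,0,0],"dp":[6.1,-0.8,0],"grip":0},{"twist":[0,0,0],"dp":[6.8,-0.8,0],"grip":0},{"twist":[0,0,0],"dp":[7.5,-0.8,0],"grip":0},{"twist":[0,0,0],"dp":[8.2,-0.8,0],"grip":0},{"twist":[0,0,0],"dp":[8.9,-0.8,0],"grip":0}]'
python3 -m creep '[{"twist":[0,0,0],"dp":[0.7,0,0],"grip":0},{"twist":[0,0,0],"dp":[1.4,0,0],"grip":0},{"twist":[0,0,0],"dp":[2.0,0,0],"grip":0},{"twist":[0,0,0],"dp":[2.5,0,0],"grip":0}]'
python3 - <<'E'
from h import *
s=sensors.observe(); im=snapshot("wrist"); cv2.imwrite("pics/w5.png",im[:,:,::-1]); print(s["eef_pos"],s["force"])
im=snapshot("top"); cv2.imwrite("pics/t2.png",cv2.resize(im[100:310,150:500,::-1],None,fx=2.2,fy=2.2,interpolation=2))
a=cv2.resize(cv2.imread("pics/w5.png"),(480,300)); b=cv2.resize(im[130:220,270:380,::-1],(367,300),interpolation=2)
cv2.imwrite("pics/c5.png",np.hstack([a,b])[:,:800])
E
```

```text
time_s: 11.33
eef_pos: [0.5669, 0.0182, 0.1049]
tcp_rot: [-0.706, 0.025, -0.023, 0.707]
force: [-2.1, -0.3, 0.4]
gripper_width: 0.0002
time_s: 11.67
eef_pos: [0.5926, 0.0164, 0.1048]
tcp_rot: [-0.706, 0.025, -0.024, 0.707]
force: [-0.6, -0.8, 0.8]
gripper_width: 0.0005
[0.59261744 0.01638369 0.10475026] [-0.63249659 -0.76951885  0.78693606]
```

View pics/c5.png

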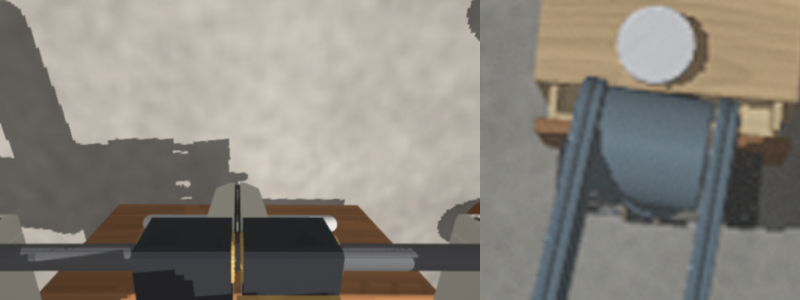

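```bash
python3 -m creep '[{"twist":[0,0,0],"dp":[0.6,0,0],"grip":0},{"twist":[0,0,0],"dp":[1.2,0,0],"grip":0},{"twist":[0,0,0],"dp":[1.8,0,0],"grip":0},{"twist":[0,0,0],"dp":[2.3,0,0],"grip":0},{"twist":[0,0,0],"dp":[2.7,0,0],"grip":0},{"twist":[0,0,0],"dp":[3.0,0,0],"grip":0}]'
python3 -m creep '[{"twist":[0,0,0],"dp":[0.4,0,0],"grip":0},{"twist":[0,0,0],"dp":[0.8,0,0],"grip":0},{"twist":[0,0,0],"dp":[1.1,0,0],"grip":0},{"twist":[0,0,0],"dp":[1.3,0,0],"grip":0}]'
```

```text
time_s: 12.27
eef_pos: [0.6235, 0.0143, 0.1047]
tcp_rot: [-0.706, 0.025, -0.024, 0.707]
force: [-0.5, 0.9, 0.3]
gripper_width: 0.0002
time_s: 12.6
eef_pos: [0.6287, 0.014, 0.1046]
tcp_rot: [-0.706, 0.03, -0.017, 0.707]
force: [-31.1, -0.5, 21.6]
gripper_width: 0.0007
```

```bash
python3 -m creep '[{"twist":[0,0,0],"dp":[-0.3,0,0],"grip":0},{"twist":[0,0,0],"dp":[-1,0,0],"grip":0},{"twist":[0,0,0],"dp":[-4,0,0],"grip":0},{"twist":[0,0,0],"dp":[-6,0,0],"grip":0},{"twist":[0,0,0],"dp":[-6,-4,0],"grip":0.6},{"twist":[0,0,0],"dp":[-6,-23,0],"grip":0.6},{"twist":[0,0,0],"dp":[-6,-23,0],"grip":0.6},{"twist":[0,0,0],"dp":[-6,-23,0],"grip":0.6},{"twist":[0,0,0],"dp":[-6,-23,0],"grip":0.6},{"twist":[0,0,0],"dp":[-6,-23,0],"grip":0.6},{"twist":[0,0,0],"dp":[-6,-23,0],"grip":0.6}]'
python3 - <<'E'
from h import *
s=sensors.observe(); im=snapshot("wrist"); cv2.imwrite("pics/w6.png",im[:,:,::-1]); R=Ro.from_quat(s["tcp_rot"]).as_matrix();print(s["eef_pos"],R.round(3).tolist(),s["joint_positions"].round(3) if hasattr(s["joint_positions"],"round") else s["joint_positions"])
im=snapshot("scene"); cv2.imwrite("pics/s6.png",im[:,:,::-1])
a=cv2.resize(cv2.imread("pics/w6.png"),(480,300)); b=cv2.resize(im[150:350,170:380,::-1],(315,300),interpolation=2)
cv2.imwrite("pics/c6.png",np.hstack([a,b]))
E
```

```text
time_s: 13.52
eef_pos: [0.576, 0.017, 0.343]
tcp_rot: [-0.707, 0.025, -0.022, 0.707]
force: [-0.1, 0.4, 0.4]
gripper_width: 0.0423
[0.57595257 0.01702106 0.34297206] [[0.998, -0.004, 0.068], [-0.068, 0.0, 0.998], [-0.004, -1.0, 0.0]] [-0.164  0.262  1.259 -0.     1.625 -1.667]
```

View pics/c6.png

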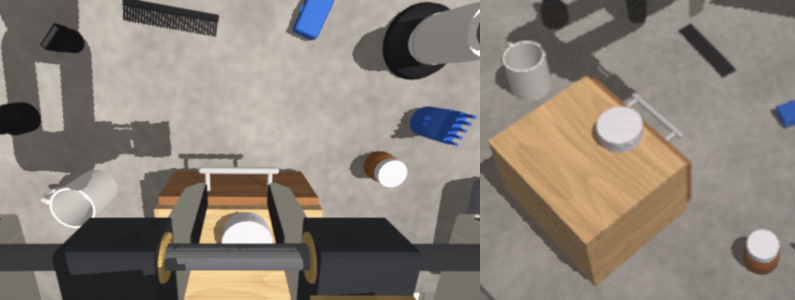

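```bash
python3 -m creep '[{"twist":[0,0,0],"dp":[-0.1,-1,-4],"grip":0.6},{"twist":[0,0,0],"dp":[-0.1,0,-41],"grip":0.6},{"twist":[0,0,0],"dp":[-0.1,0,-41],"grip":0.6},{"twist":[0,0,0],"dp":[-0.1,0,-41],"grip":0.6},{"twist":[0,0,0],"dp":[-0.1,0,-41],"grip":0.6},{"twist":[0,0,0],"dp":[-0.1,0,-41],"grip":0.6},{"twist":[0,0,0],"dp":[-0.1,0,-41],"grip":0.6},{"twist":[0,0,0],"dp":[-0.1,0,-41],"grip":0.6},{"twist":[0,0,0],"dp":[-0.1,0,-41],"grip":0.6},{"twist":[0,0,0],"dp":[-0.1,0,-41],"grip":0.6},{"twist":[0,0,0],"dp":[-0.1,0,-41],"grip":0.6},{"twist":[0,0,0],"dp":[-0.1,0,-41],"grip":0.6}]'
python3 - <<'E'
from h import *
s=sensors.observe(); im=snapshot("wrist"); cv2.imwrite("pics/w7.png",im[:,:,::-1]); R=Ro.from_quat(s["tcp_rot"]).as_matrix();print(s["eef_pos"],R.round(3).tolist())
for d in finder.search_frame("wrist","nozzle")[:3]: print(np.round(d["box"]),d["conf"],atz("wrist",d["box"][:2],.05,s))
u=proj("wrist",[.547,-.391,.05],s); print(u)
x,y=(int(v) for v in u); x0=max(0,x-70);y0=max(0,y-55); print(x0,y0)
cv2.imwrite("pics/w7c.png",cv2.resize(cv2.convertScaleAbs(im[y0:y0+110,x0:x0+140,::-1],alpha=2.2,beta=10),None,fx=5,fy=5,interpolation=2))
E
```

```text
time_s: 14.62
eef_pos: [0.5438, -0.3936, 0.3321]
tcp_rot: [-0.705, 0.032, -0.019, 0.709]
force: [1.0, 1.1, -0.7]
gripper_width: 0.0556
[ 0.54382896 -0.3935658   0.33212107] [[0.997, -0.018, 0.071], [-0.071, 0.006, 0.997], [-0.019, -1.0, 0.005]]
[321. 167.  56.  46.] 0.95 [ 0.54230073 -0.38560356  0.05      ]
[316.79631142 170.67840006]
246 115
```

View pics/w7c.png

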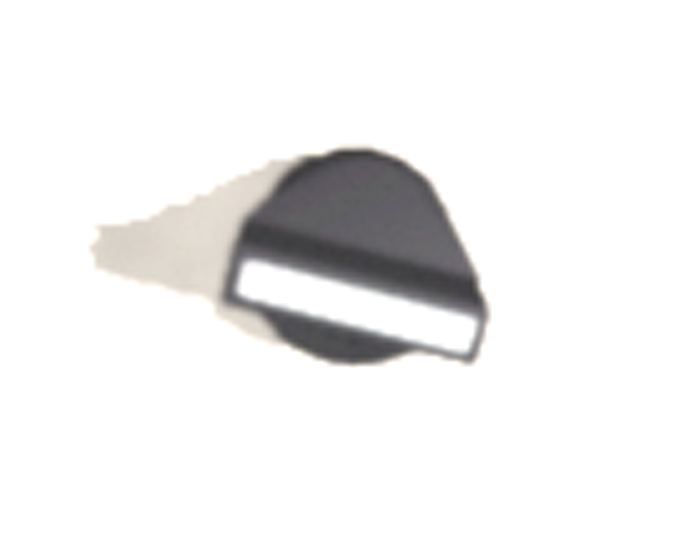

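Run:
```python
from h import *
s=sensors.observe(); f=lambda p:(246+p[0]/5,115+p[1]/5)
q=[atz("wrist",f(p),.09,s) for p in ((237,248),(490,318),(472,360),(226,302))]
c=sum(q)/4; u=(q[1]+q[2]-q[0]-q[3])/2; R=Ro.from_quat(s["tcp_rot"]).as_matrix()
print(c,np.linalg.norm(u),"lip deg",np.degrees(np.arctan2(u[1],u[0])),"jaw deg",np.degrees(np.arctan2(R[1,2],R[0,2])),s["joint_positions"][5])
print("tool shift to centre",to_tool(np.array([c[0],c[1],s["eef_pos"][2]])-s["eef_pos"],s), s["eef_pos"])
```

```text
[ 0.54850874 -0.3881713   0.09      ] 0.06145227531817774 lip deg 71.43587489993769 jaw deg 86.11568329415022 -2.287901129818348
tool shift to centre [ 0.34 -0.    0.29] [ 0.54490803 -0.39085077  0.33426204]
```

```bash
python3 -m creep '[{"twist":[0,80,0],"dp":[0.3,5,0.3],"grip":0.6},{"twist":[0,80,0],"dp":[0.3,5,0.3],"grip":0.6},{"twist":[0,80,0],"dp":[0.3,5,0.3],"grip":0.6},{"twist":[0,80,0],"dp":[0.3,5,0.3],"grip":0.6},{"twist":[0,80,0],"dp":[0.3,5,0.3],"grip":0.6},{"twist":[0,80,0],"dp":[0.3,5,0.3],"grip":0.6},{"twist":[0,80,0],"dp":[0.3,5,0.3],"grip":0.6},{"twist":[0,80,0],"dp":[0.3,5,0.3],"grip":0.6},{"twist":[0,80,0],"dp":[0.3,5,0.3],"grip":0.6},{"twist":[0,80,0],"dp":[0.3,5,0.3],"grip":0.6},{"twist":[0,80,0],"dp":[0.3,5,0.3],"grip":0.6},{"twist":[0,80,0],"dp":[0.3,5,0.3],"grip":0.6}]'
cat >> h.py <<'E'
def goal(pos,jawdeg,s=None):
    "shift (cm) and twist (deg) in tool axes to reach pos, straight down, jaws at jawdeg"
    s=s or sensors.observe(); a=np.radians(jawdeg); z=np.array([np.cos(a),np.sin(a),0]); y=np.array([0,0,-1.]); x=np.cross(y,z)
    R=Ro.from_quat(s["tcp_rot"]); G=Ro.from_matrix(np.stack([x,y,z],1))
    print("dp",np.round(R.inv().apply(np.asarray(pos)-s["eef_pos"])*100,2),"twist",np.round(np.degrees((R.inv()*G).as_rotvec()),2),"at",np.round(s["eef_pos"],4))
E
python3 -c "
from h import *
goal([.5485,-.388,.28],-18.6)"
```

```text
time_s: 15.72
eef_pos: [0.548, -0.3855, 0.2845]
tcp_rot: [0.528, -0.479, 0.468, -0.523]
force: [0.1, -0.7, -0.0]
gripper_width: 0.0555
dp [0.26 0.45 0.04] twist [ 0.95 24.59 -0.19] at [ 0.548  -0.3855  0.2845]
```

```bash
python3 -m creep '[{"twist":[0.95,24.6,-0.2],"dp":[0.26,3,0],"grip":0.6},{"twist":[0.95,24.6,-0.2],"dp":[0.26,6,0],"grip":0.6},{"twist":[0.95,24.6,-0.2],"dp":[0.26,10,0],"grip":0.6},{"twist":[0.95,24.6,-0.2],"dp":[0.26,12,0],"grip":0.6},{"twist":[0.95,24.6,-0.2],"dp":[0.26,12,0],"grip":0.6},{"twist":[0.95,24.6,-0.2],"dp":[0.26,12,0],"grip":0.6}]'
python3 - <<'E'
from h import *
s=sensors.observe(); im=snapshot("wrist"); cv2.imwrite("pics/w8.png",im[:,:,::-1])
goal([.5485,-.388,.075],-18.6,s)
cv2.imwrite("pics/w8c.png",cv2.resize(cv2.convertScaleAbs(im[130:330,190:450,::-1],alpha=1.8),None,fx=2.4,fy=2.4,interpolation=2))
E
```

```text
time_s: 16.22
eef_pos: [0.5462, -0.3859, 0.1639]
tcp_rot: [-0.414, 0.574, -0.572, 0.414]
force: [0.9, -0.2, -0.0]
gripper_width: 0.0556
dp [0.14 8.89 0.3 ] twist [ 0.12  0.3  -0.06] at [ 0.5462 -0.3859  0.1639]
```

View pics/w8c.png

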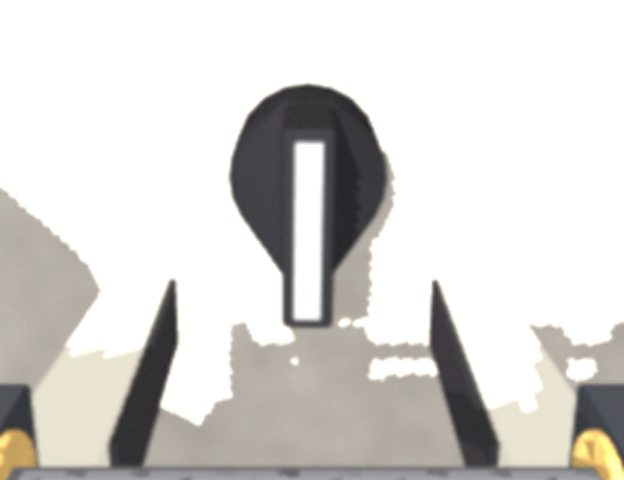

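Run:
```python
from h import *
s=sensors.observe(); f=lambda p:(190+p[0]/2.4,130+p[1]/2.4)
q=[atz("wrist",f(p),.09,s) for p in ((284,130),(332,130),(331,325),(285,325))]
c=sum(q)/4;u=(q[2]+q[3]-q[0]-q[1])/2;print(c,np.linalg.norm(u),np.linalg.norm(q[1]-q[0]),np.degrees(np.arctan2(u[1],u[0]))); goal([c[0],c[1],.068],-18.4,s)
```

```text
[ 0.54713459 -0.39315411  0.09      ] 0.06244199615045205 0.013873541790714912 -108.23442305340016
dp [0.57 9.79 0.18] twist [-0.08  0.07  0.05] at [ 0.5471 -0.387   0.1658]
```

```bash
python3 -m creep '[{"twist":[0,0,0],"dp":[0.55,3,0.15],"grip":0.6},{"twist":[0,0,0],"dp":[0.55,6,0.15],"grip":0.6},{"twist":[0,0,0],"dp":[0.55,8.5,0.15],"grip":0.6},{"twist":[0,0,0],"dp":[0.55,9.8,0.15],"grip":0.6},{"twist":[0,0,0],"dp":[0.55,9.8,0.15],"grip":0.6},{"twist":[0,0,0],"dp":[0.55,9.8,0.15],"grip":0},{"twist":[0,0,0],"dp":[0.55,9.8,0.15],"grip":0},{"twist":[0,0,0],"dp":[0.55,9.8,0.15],"grip":0},{"twist":[0,0,0],"dp":[0.55,9.8,0.15],"grip":0},{"twist":[0,0,0],"dp":[0.55,9.8,0.15],"grip":0},{"twist":[0,0,0],"dp":[0.55,9.8,0.15],"grip":0},{"twist":[0,0,0],"dp":[0.55,9.8,0.15],"grip":0}]' 30
python3 -m creep '[{"twist":[0,0,0],"dp":[0,0,0],"grip":0},{"twist":[0,0,0],"dp":[0,0,0],"grip":0},{"twist":[0,0,0],"dp":[0,0,0],"grip":0}]' 30
```

```text
time_s: 17.27
eef_pos: [0.547, -0.3929, 0.0682]
tcp_rot: [0.414, -0.573, 0.574, -0.414]
force: [-1.0, 0.1, -0.7]
gripper_width: 0.0157
time_s: 17.52
eef_pos: [0.5469, -0.3929, 0.0681]
tcp_rot: [0.414, -0.573, 0.574, -0.414]
force: [-0.9, 0.1, -0.6]
gripper_width: 0.0157
```

```bash
python3 -m creep '[{"twist":[0,0,0],"dp":[0,-1,0],"grip":0},{"twist":[0,0,0],"dp":[0,-3,0],"grip":0},{"twist":[0,0,0],"dp":[0,-30,0],"grip":0},{"twist":[0,0,0],"dp":[0,-30,0],"grip":0},{"twist":[0,0,0],"dp":[0,-30,0],"grip":0},{"twist":[0,0,0],"dp":[0,-30,0],"grip":0},{"twist":[0,0,0],"dp":[0,-30,0],"grip":0},{"twist":[0,0,0],"dp":[0,-30,0],"grip":0},{"twist":[0,0,0],"dp":[0,-30,0],"grip":0},{"twist":[0,0,0],"dp":[0,-30,0],"grip":0},{"twist":[0,0,0],"dp":[0,-30,0],"grip":0}]'
python3 - <<'E'
from h import *
s=sensors.observe();print(s["gripper_width"],s["joint_positions"].round(2)); goal([.45,.25,.37],40)
im=snapshot("scene"); cv2.imwrite("pics/s9.png",im[:,:,::-1])
cv2.imwrite("pics/s9c.png",cv2.resize(im[110:360,170:530,::-1],None,fx=2.2,fy=2.2,interpolation=2))
E
```

```text
time_s: 18.43
eef_pos: [0.5468, -0.3927, 0.3703]
tcp_rot: [0.414, -0.571, 0.575, -0.414]
force: [-0.8, -0.1, -0.8]
gripper_width: 0.0156
0.015645282871494838 [-0.79  0.45  0.93 -0.    1.76 -0.47]
dp [-57.96  -0.27 -29.4 ] twist [ -0.18 -58.33   0.28] at [ 0.5468 -0.3927  0.3703]
```

```bash
python3 -m creep '[{"twist":[0,-6,0],"dp":[-2,0,-1],"grip":0},{"twist":[0,-20,0],"dp":[-37,0,-18.8],"grip":0},{"twist":[0,-30,0],"dp":[-37,0,-18.8],"grip":0},{"twist":[0,-30,0],"dp":[-37,0,-18.8],"grip":0},{"twist":[0,-30,0],"dp":[-37,0,-18.8],"grip":0},{"twist":[0,-30,0],"dp":[-37,0,-18.8],"grip":0},{"twist":[0,-30,0],"dp":[-37,0,-18.8],"grip":0},{"twist":[0,-30,0],"dp":[-37,0,-18.8],"grip":0},{"twist":[0,-30,0],"dp":[-37,0,-18.8],"grip":0},{"twist":[0,-30,0],"dp":[-37,0,-18.8],"grip":0},{"twist":[0,-30,0],"dp":[-37,0,-18.8],"grip":0},{"twist":[0,-30,0],"dp":[-37,0,-18.8],"grip":0}]'
python3 -c "
from h import *
print(sensors.observe()['gripper_width']);goal([.45,.25,.37],40)"
```

```text
time_s: 19.48
eef_pos: [0.4822, 0.0221, 0.3657]
tcp_rot: [0.55, -0.446, 0.444, -0.549]
force: [-0.4, 0.0, 0.2]
gripper_width: 0.016
0.01595551860966817
dp [-22.97  -0.4    1.56] twist [  0.12 -28.05  -0.13] at [0.4822 0.0221 0.3657]
```

```bash
python3 -m creep '[{"twist":[0,-28,0],"dp":[-23,-0.4,1.5],"grip":0},{"twist":[0,-28,0],"dp":[-23,-0.4,1.5],"grip":0},{"twist":[0,-28,0],"dp":[-23,-0.4,1.5],"grip":0},{"twist":[0,-28,0],"dp":[-23,-0.4,1.5],"grip":0},{"twist":[0,-28,0],"dp":[-23,-0.4,1.5],"grip":0},{"twist":[0,-28,0],"dp":[-23,-0.4,1.5],"grip":0},{"twist":[0,-28,0],"dp":[-23,-0.4,1.5],"grip":0},{"twist":[0,-28,0],"dp":[-23,-0.4,1.5],"grip":0},{"twist":[0,-28,0],"dp":[-23,-0.4,1.5],"grip":0},{"twist":[0,-28,0],"dp":[-23,-0.4,1.5],"grip":0}]'
python3 - <<'E'
from h import *
s=sensors.observe(); im=snapshot("wrist"); cv2.imwrite("pics/w10.png",im[:,:,::-1]); goal([.4625,.3495,.3],40,s)
x,y=(int(v) for v in proj("wrist",[.4625,.3495,.177],s)); x0=max(0,x-70);y0=max(0,y-50); print(x,y,x0,y0)
t=np.arange(0,6.3,.1); a=np.array([proj("wrist",[.4625+.0195*np.cos(v),.3495+.0195*np.sin(v),.177],s) for v in t])
b=cv2.resize(im[y0:y0+100,x0:x0+140,::-1],None,fx=5,fy=5,interpolation=2)
a=cv2.resize(im[:,:,::-1],(480,300)); 
cv2.imwrite("pics/c10.png",np.vstack([b[:500],]))
E
```

```text
time_s: 20.32
eef_pos: [0.4497, 0.2486, 0.3691]
tcp_rot: [0.641, -0.301, 0.298, -0.64]
force: [0.2, -0.2, -1.3]
gripper_width: 0.0153
dp [-6.91  6.91  7.47] twist [ 0.19 -0.16 -0.15] at [0.4497 0.2486 0.3691]
392 112 322 62
```

View pics/c10.png

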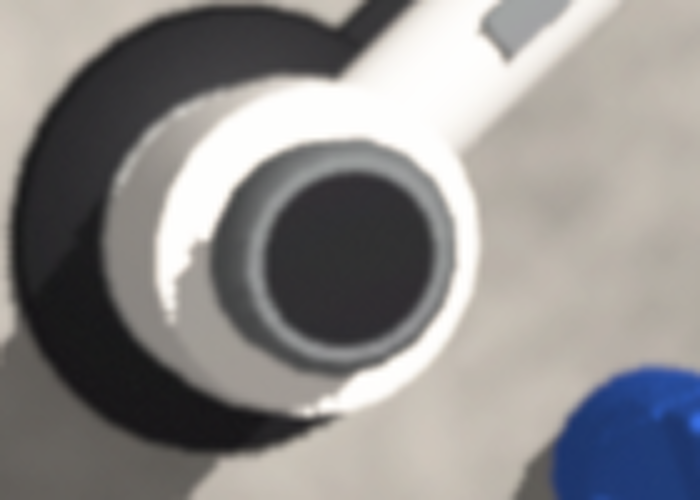

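Run:
```python
from h import *
s=sensors.observe(); f=lambda x,y:(322+(x)/5,62+(y)/5)
c=atz("wrist",f(349,258),.177,s); print(c, [np.linalg.norm(atz("wrist",f(a,258),.177,s)-c)*2 for a in (263,437,245)])
print(proj("wrist",[.4625,.3495,.177],s)); goal([c[0],c[1],.29],40,s)
```

```text
[0.46325884 0.34848413 0.177     ] [np.float64(0.0337535347370928), np.float64(0.03451609907231337), np.float64(0.040820666049651774)]
[391.95293243 112.26532338]
dp [-6.78  7.94  7.45] twist [ 0.15 -0.18 -0.15] at [0.4498 0.2486 0.3694]
```

```bash
python3 -m creep '[{"twist":[0.15,-0.2,-0.15],"dp":[-6.8,0,7.4],"grip":0},{"twist":[0.15,-0.2,-0.15],"dp":[-6.8,0,7.4],"grip":0},{"twist":[0.15,-0.2,-0.15],"dp":[-6.8,4,7.4],"grip":0},{"twist":[0.15,-0.2,-0.15],"dp":[-6.8,8,7.4],"grip":0},{"twist":[0.15,-0.2,-0.15],"dp":[-6.8,10,7.4],"grip":0},{"twist":[0.15,-0.2,-0.15],"dp":[-6.8,10,7.4],"grip":0},{"twist":[0.15,-0.2,-0.15],"dp":[-6.8,10,7.4],"grip":0}]'
python3 - <<'E'
from h import *
s=sensors.observe(); im=snapshot("wrist"); cv2.imwrite("pics/w11.png",im[:,:,::-1]); goal([.463,.3487,.213],40,s)
cv2.imwrite("pics/w11c.png",cv2.resize(cv2.convertScaleAbs(im[110:330,190:450,::-1],alpha=1.5),None,fx=2.4,fy=2.4,interpolation=2))
E
```

```text
time_s: 20.95
eef_pos: [0.4629, 0.347, 0.2688]
tcp_rot: [0.641, -0.3, 0.299, -0.64]
force: [1.0, 0.9, 0.8]
gripper_width: 0.016
dp [-0.12  5.58  0.13] twist [ 0.14 -0.07 -0.02] at [0.4629 0.347  0.2688]
```

```bash
python3 -m creep '[{"twist":[0.1,0,0],"dp":[-0.1,0.8,0.13],"grip":0},{"twist":[0.1,0,0],"dp":[-0.1,1.6,0.13],"grip":0},{"twist":[0.1,0,0],"dp":[-0.1,2.2,0.13],"grip":0},{"twist":[0.1,0,0],"dp":[-0.1,2.7,0.13],"grip":0},{"twist":[0.1,0,0],"dp":[-0.1,3.1,0.13],"grip":0},{"twist":[0.1,0,0],"dp":[-0.1,3.1,0.13],"grip":0}]' 40
python3 -c "
from h import *
s=sensors.observe();print(s['wrist_torque']);goal([.463,.3487,.213],40,s)"
```

```text
time_s: 21.5
eef_pos: [0.4635, 0.3486, 0.2387]
tcp_rot: [-0.64, 0.299, -0.299, 0.641]
force: [-0.5, -1.1, -1.6]
gripper_width: 0.0158
[-0.2392448   0.17804128  0.00771359]
dp [-0.04  2.57 -0.04] twist [-0.05 -0.07  0.02] at [0.4635 0.3486 0.2387]
```

Rim is now about 6 mm below the barrel top with no load; continuing down in small steps.

```bash
python3 -m creep '[{"twist":[0,0,0],"dp":[0,0.4,0],"grip":0},{"twist":[0,0,0],"dp":[0,0.8,0],"grip":0},{"twist":[0,0,0],"dp":[0,1.1,0],"grip":0},{"twist":[0,0,0],"dp":[0,1.1,0],"grip":0}]'
python3 -m creep '[{"twist":[0,0,0],"dp":[0,0.4,0],"grip":0},{"twist":[0,0,0],"dp":[0,0.8,0],"grip":0},{"twist":[0,0,0],"dp":[0,1.1,0],"grip":0},{"twist":[0,0,0],"dp":[0,1.1,0],"grip":0}]'
```

```text
time_s: 21.83
eef_pos: [0.4632, 0.3485, 0.2268]
tcp_rot: [0.641, -0.299, 0.299, -0.641]
force: [-1.0, -1.6, -1.3]
gripper_width: 0.0158
time_s: 22.17
eef_pos: [0.463, 0.3485, 0.2148]
tcp_rot: [0.641, -0.3, 0.299, -0.64]
force: [-0.3, 0.2, -2.2]
gripper_width: 0.0159
```

```bash
python3 -m creep '[{"twist":[0,0,0],"dp":[0,0.1,0],"grip":0},{"twist":[0,0,0],"dp":[0,0.2,0],"grip":0},{"twist":[0,0,0],"dp":[0,0.2,0],"grip":0}]'
python3 -m creep '[{"twist":[0,0,0],"dp":[0,0.1,0],"grip":0},{"twist":[0,0,0],"dp":[0,0.15,0],"grip":0},{"twist":[0,0,0],"dp":[0,0.15,0],"grip":0}]'
```

```text
time_s: 22.42
eef_pos: [0.463, 0.3485, 0.213]
tcp_rot: [0.641, -0.3, 0.299, -0.64]
force: [-0.8, -1.9, 0.1]
gripper_width: 0.0156
time_s: 22.67
eef_pos: [0.4631, 0.3485, 0.2129]
tcp_rot: [-0.641, 0.299, -0.299, 0.641]
force: [-3.2, -2.5, 7.8]
gripper_width: 0.0157
```

```bash
python3 -m creep '[{"twist":[0,0,0],"dp":[0,0,0],"grip":0.25},{"twist":[0,0,0],"dp":[0,0,0],"grip":0.5},{"twist":[0,0,0],"dp":[0,0,0],"grip":0.6},{"twist":[0,0,0],"dp":[0,0,0],"grip":0.6},{"twist":[0,0,0],"dp":[0,0,0],"grip":0.6},{"twist":[0,0,0],"dp":[0,0,0],"grip":0.6},{"twist":[0,0,0],"dp":[0,-1,0],"grip":0.6},{"twist":[0,0,0],"dp":[0,-4,0],"grip":0.6},{"twist":[0,0,0],"dp":[0,-8,0],"grip":0.6},{"twist":[0,0,0],"dp":[0,-12,0],"grip":0.6},{"twist":[0,0,0],"dp":[0,-12,0],"grip":0.6},{"twist":[0,0,0],"dp":[0,-12,0],"grip":0.6}]'
python3 - <<'E'
from h import *
s=sensors.observe(); print(s["eef_pos"],s["gripper_width"],s["force"])
im=snapshot("wrist"); cv2.imwrite("pics/w12.png",im[:,:,::-1])
print([(np.round(d["box"]),round(d["conf"],2)) for d in finder.search_frame("wrist","nozzle")[:3]])
# expected nozzle outline at home
R=Ro.from_quat(s["tcp_rot"]).as_matrix(); u,v=R[:,0],R[:,2]; o=np.array([.463,.3485,0])
pts=[proj("wrist",o+a*.032*u+b*.008*v+[0,0,.235],s) for a,b in((-1,-1),(-1,1),(1,1),(1,-1))]; print("mouth exp",np.round(pts).tolist())
rim=np.array([proj("wrist",o+.029*(np.cos(t)*u+np.sin(t)*v)+[0,0,h],s) for t in np.arange(0,6.3,.1) for h in (.145,.179)]); al=np.vstack([rim,pts]); print("exp box",((al.min(0)+al.max(0))/2).round(),(al.max(0)-al.min(0)).round())
g=cv2.cvtColor(im,cv2.COLOR_RGB2GRAY); p=np.int32(np.array(pts)); x0,y0=p.min(0)-12; x1,y1=p.max(0)+12
sub=g[y0:y1,x0:x1]; sx=max(1,sub.shape[1]//30); print(x0,y0); print("\n".join("".join("#" if q<70 else "+" if q<130 else "." for q in r[::2]) for r in sub[::4]))
im=snapshot("scene"); cv2.imwrite("pics/s12.png",im[:,:,::-1])
for l in ("nozzle","small_nozzle","mug","tin","comb","plug_case","jar","caddy_drawer0_handle"):
    print(l,[(np.round(d["box"]).tolist(),round(d["conf"],2)) for d in finder.search_frame("scene",l)][:2])
E
```

```text
time_s: 23.67
eef_pos: [0.4643, 0.3491, 0.3368]
tcp_rot: [-0.639, 0.298, -0.301, 0.643]
force: [-0.2, -0.5, -0.5]
gripper_width: 0.0561
[0.46427256 0.34911774 0.33679248] 0.056149804084847516 [-0.18433546 -0.53018939 -0.50464129]
[(array([314., 196.,  67.,  90.]), 0.78)]
mouth exp [[302.0, 166.0], [323.0, 166.0], [323.0, 244.0], [303.0, 244.0]]
exp box [313. 198.] [62. 92.]
290 154
........+######+.......
....+###############...
..####################.
+######################
#######################
#########+....+########
#########+....+########
#########+....+########
#########+....+########
#########+....+########
#########+....+########
#########+....+########
#########+....+########
#########+....+########
++#######+....+#######+
+++######+....+#####+..
+++..####+....+####+...
+.....+##+....+##+.....
.......+#+....+##......
.......+#+....+##......
.......+#+....+##......
.......+#+....+##......
........++++++++.......
.......................
.......................
+......................
nozzle [([438.0, 239.0, 31.0, 34.0], 0.63)]
small_nozzle [([273.0, 158.0, 17.0, 15.0], 0.66)]
mug [([203.0, 197.0, 35.0, 38.0], 0.88), ([281.0, 243.0, 65.0, 81.0], 0.65)]
tin [([265.0, 236.0, 30.0, 34.0], 0.78)]
comb [([324.0, 183.0, 38.0, 30.0], 0.87)]
plug_case [([383.0, 226.0, 25.0, 20.0], 0.57)]
jar [([359.0, 316.0, 24.0, 34.0], 0.83)]
caddy_drawer0_handle [([279.0, 244.0, 63.0, 84.0], 0.61)]
```

Run:
```python
from h import *
s={"eef_pos":np.array([.57595,.01702,.34297]),"tcp_rot":[-.707,.025,-.022,.707]}
im=cv2.imread("pics/w6.png"); 
for c in (300,340): print([(r,im[r,c].tolist()) for r in range(218,290,4)])
print("handle",atz("wrist",(317,227),.107,s),"box edge shut",[ (r,atz("wrist",(320,r),.145,s).round(4)[0],atz("wrist",(320,r),.131,s).round(4)[0]) for r in (255,263,267,271,275)])
```

```text
[(218, [156, 165, 172]), (222, [146, 153, 157]), (226, [222, 225, 226]), (230, [200, 205, 207]), (234, [43, 65, 92]), (238, [44, 67, 96]), (242, [42, 65, 92]), (246, [42, 64, 92]), (250, [47, 72, 102]), (254, [45, 68, 97]), (258, [42, 63, 92]), (262, [65, 100, 147]), (266, [84, 129, 191]), (270, [82, 127, 188]), (274, [73, 103, 128]), (278, [81, 113, 141]), (282, [145, 204, 239]), (286, [129, 182, 224])]
[(218, [163, 172, 179]), (222, [157, 165, 170]), (226, [220, 224, 224]), (230, [207, 213, 214]), (234, [44, 67, 96]), (238, [43, 65, 94]), (242, [40, 60, 86]), (246, [45, 67, 98]), (250, [48, 72, 102]), (254, [47, 70, 101]), (258, [46, 69, 100]), (262, [60, 92, 135]), (266, [84, 130, 191]), (270, [80, 124, 181]), (274, [80, 111, 139]), (278, [87, 119, 149]), (282, [149, 211, 242]), (286, [163, 163, 169])]
handle [0.64296159 0.01411307 0.107     ] box edge shut [(255, np.float64(0.6625), np.float64(0.6691)), (263, np.float64(0.6724), np.float64(0.6794)), (267, np.float64(0.6774), np.float64(0.6847)), (271, np.float64(0.6825), np.float64(0.6899)), (275, np.float64(0.6876), np.float64(0.6952))]
```

```bash
python3 -c "
from bench import arm; print(arm.job_done())"
```

```text
the job is handed in; nothing more can be done
None
```

I swapped the attachments and handed the job in at about 24 s of robot time. The hand-in gave no verdict. The pick came off the dryer and was set down in the drawer before release. The drawer is shut, and the big nozzle is pushed fully onto the barrel and let go.

What the last checks showed:
- **Nozzle:** it stopped with the rim at about 145 mm, pressing up with 8 N, at (0.463, 0.3485) and about 0.5 mm from the measured axis. The wrist picture after release matches the outline expected for a nozzle that is fully home and upright.
- **Drawer:** it ran to a hard stop at 31 N. The wrist picture after shutting puts the front within about 3 mm of the box.
- **Pick:** it was standing upright in the drawer after release. I could not see it again once the drawer was shut.
- **Bystanders:** in the last scene picture they are where they started, within 2–3 pixels.

No check failed. I had used up the 12 picture views, so the final nozzle and bystander checks were done by number and not by eye. The finder also gave two boxes over the drawer box: a second mug, and the handle's box. I did not rely on either.

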